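# Put the double lid on the soup warmer and take off its storage cover

## Task

Get the black soup warmer ready for service: take the yellow infrared thermometer out of its holder, hold it steady for a good second close over the open warmer, nose pointing down at the dark spot on the floor of the well, and stand it back in its holder. Then carry the double lid by its handle, the steel service lid still hooked under the blue storage cover, and lower it gently until the service lid sits fully home with its keys in the rim notches. Unhook the blue cover by turning it about an eighth of a turn anticlockwise, lift it off alone without touching or disturbing the service lid, and finish while still holding the cover in the gripper, level and still, about 10 cm above the service lid; leave everything else where it stands.

Things in the scene. Friction and masses are not known exactly. Their poses are not given: they have to be found in the camera images.
- kettle: Round black soup warmer, 200 mm across, 105 mm high, fixed, open on top. Origin: centre of its underside, z up; dial and lamp on its -x side. Steel well 126 mm across inside, floor at z = 10 mm. The well ends in a collar, 136 mm across outside, top at z = 105 mm, 20 mm above the deck, with two open notches 15 mm wide and 14 mm deep at -x (dial side) and +x.
- kettle_spot (a point): Centre of the matt dark spot, 40 mm across, in the middle of the well's floor, 10 mm above the warmer's underside: the thermometer's target.
- ir_stick: Yellow stick infrared thermometer, 156 mm long, 90 g, upright nose down in its holder. Origin: lens at the tip of the black nose (18 to 24 mm thick, 16 mm long); z up the stick, it looks along -z. Body 34 mm (x) by 24 mm (y), z = 16 to 156 mm: grasp across y, about 110 mm above the lens. Reads all the time, without a button, at 40 to 200 mm from the target.
- holder: Thermometer holder, fixed: round dark base 92 mm across with an upright grey rectangular sleeve, open at its top 68 mm above the worktop, inside 42 mm (x) by 32 mm (y). Origin: centre of its underside, z up.
- holder_floor (a point): Centre of the sleeve's floor, 12 mm above the worktop, on which the thermometer's nose stands; the sleeve's mouth is 56 mm above it. Axes as the holder's and, at the start, as the thermometer's.
- service_lid: Inner steel lid, 220 g, under the cover, on a white board 12 mm high. Origin: centre of its underside, z up. Tapered plug 120 mm across, 14 mm deep; flange 136 mm across above it rests on the collar: seated, the origin is 91 mm above the warmer's underside. Keys 10 mm wide (6 at the foot) at +x and -x, z = 3 to 14 mm, drop into the notches either way round. Ears at +y, -y, 24 mm wide.
- cover: Outer lid: blue, 166 mm across (182 over the clips at +y, -y), 200 g. Origin: centre of its foot ring, 18 mm above the service lid's origin; x along the handle, parallel to the service lid's x while hooked. Lifted, it rises 5 mm, then the clips carry the service lid. Let down to rest (within 2 mm) on the seated lid, it turns anticlockwise from above: free from 25 degrees, 45 is well clear.
- cover_grip (a point): Middle of the cover's black handle bar, 41 mm above the cover's origin: bar 84 mm long (x), 16 mm thick (y, grasp across this), 18 mm high, underside 15 mm above the blue plate. Axes as the cover's. With both lids fully seated it is 150 mm above the warmer's underside.
- pepper_mill: Bystander: brown wooden pepper mill, 58 mm across, 150 mm high, to be left where it stands. Origin at the centre of its underside.
- salt_shaker: Bystander: glass salt shaker, 44 mm across, 90 mm high, to be left where it stands. Origin at the centre of its underside.
- ramekin_2: Bystander: empty white ramekin, 71 mm across, 44 mm high, to be left where it stands. Origin at the centre of its underside.
Mind the look-alikes: they are no part of the job. Leave any turquoise look-alike of the holder alone. There is more than one size of the ir_stick; the job needs the larger.

How it is judged (in metres and radians):
On the way, in this order (a step that is already met when the one before it is completed fails the run):
1. the thermometer, held by the fingers, points at the dark spot on the well's floor (its axis passes within 18 mm of the spot's centre, lens 40 to 200 mm from it) and is kept still for 0.8 s (x of kettle_spot in the frame of ir_stick between -0.018 and 0.018 m and y of kettle_spot in the frame of ir_stick between -0.018 and 0.018 m and z of kettle_spot in the frame of ir_stick between -0.2 and -0.04 m and linear speed of ir_stick below 0.03 m/s and angular speed of ir_stick below 0.2 rad/s and contact force between the fingers and ir_stick above 0.5 N), for 0.8 s.
2. the thermometer stands in its holder again, let go (horizontal distance between ir_stick and holder_floor below 0.012 m and z of ir_stick in the frame of holder_floor below 0.012 m and angle between ir_stick's own z axis and vertical below 0.25 rad and contact force between the fingers and ir_stick below 0.1 N), for 0.2 s.
3. the service lid is fully seated on the warmer, keys in the notches, with the blue cover still hooked on and resting on it (horizontal distance between service_lid and kettle below 0.005 m and z of service_lid in the frame of kettle between 0.087 and 0.0945 m and angle between the x axis of service_lid and the x axis of kettle, either way round below 0.12 rad and angle between service_lid's own z axis and vertical below 0.04 rad and angle between the x axis of cover and the x axis of service_lid, either way round below 0.2 rad and z of cover in the frame of service_lid below 0.022 m), for 0.2 s.
At the end, for the whole second after the job is handed in: Gripper holds the blue cover still, level (0.15 rad), origin 70 mm or more above the service lid's, touching neither lid nor warmer; service lid seated (5 mm sideways, 4 mm height, 0.12 rad turn, 0.04 rad tilt); thermometer stands in its holder; bystanders moved under 30 mm (all of step 2 and horizontal distance between service_lid and kettle below 0.005 m and z of service_lid in the frame of kettle between 0.087 and 0.0945 m and angle between the x axis of service_lid and the x axis of kettle, either way round below 0.12 rad and angle between service_lid's own z axis and vertical below 0.04 rad and z of cover in the frame of service_lid above 0.07 m and angle between cover's own z axis and vertical below 0.15 rad and linear speed of cover below 0.03 m/s and contact force between the fingers and cover above 1 N and contact force between cover and kettle below 0.1 N and contact force between cover and service_lid below 0.1 N and distance of each of pepper_mill, salt_shaker, ramekin_2 from where it was at the start of the episode below 0.03 m); the arm keeps its last pose, push and grip.
It fails at once if the cover comes apart from the service lid while that is not seated on the warmer (also: the service lid is pulled out of its seat as the cover is lifted) ((z of cover in the frame of service_lid above 0.032 m or distance between cover and service_lid above 0.036 m) and not (horizontal distance between service_lid and kettle below 0.005 m and z of service_lid in the frame of kettle between 0.087 and 0.0945 m and angle between the x axis of service_lid and the x axis of kettle, either way round below 0.12 rad and angle between service_lid's own z axis and vertical below 0.04 rad)).
It fails at once if the fingers touch the service lid (contact force between the fingers and service_lid above 0.5 N).
It fails at once if the lid is slammed onto the warmer (over 60 N) (contact force between service_lid and kettle above 60 N).
It fails at once if a bystander (pepper mill, salt shaker, ramekin) is knocked away (distance of any of pepper_mill, salt_shaker, ramekin_2 from where it was at the start of the episode above 0.03 m).
It also fails if it takes over 72 s, if anything falls off the work surface, if the arm or the gripper's body presses on something with over 40 N, if the wrist force passes 120 N, or if a joint passes its speed limit or range.

## Robot

A 7-joint arm with a two-finger parallel gripper is mounted at the origin on a cart in front of the work surface, level with it; the furniture and walls round the work are solid. World frame = base frame: x ahead of the robot, y to its left, z up, the work surface at z = 0. Lengths are in mm, angles in degrees, forces in N, time in s.
With the tool pointing down it reaches from about 425 to 875 mm from the base axis. Payload 4.7 kg.
Tool frame: the origin (TCP) lies between the finger pads; the fingertips stand 8 mm ahead of it and the grasp point (between the pads) lies 11 mm behind it; z points along the fingers, y is the line along which they close (so a half turn about z gives the same grasp; the last joint's range is limited). The gripper opens to 87 mm and grips with 3 to 60 N. Pads are 19 mm wide; open, the fingers measure 117 mm over their backs; the gripper's body (75 mm by 190 mm) begins 51 mm behind the grasp point.
Start: joints at [74.949, 18.392, -4.016, 83.108, 1.295, 78.541, -3.26], TCP at [177.61, -625.283, 230.587] pointing down, gripper open.
Joint ranges: [-163.93, 163.93], [-17.29, 119.83], [-79.2, 71.16], [3.27, 140.29], [-89.18, 269.18], [5.43, 117.66], [-154.24, 154.24]. Speed limits (degrees/s): [147.25, 147.25, 180, 180, 180, 180, 180].

## Interface

Orientations are given as [roll, pitch, yaw] about the fixed x, y, z axes, in that order (R = Rz(yaw) Ry(pitch) Rx(roll)).
In Python, from station import ctrl, eyes gives the robot as it stands.
- The arm moves only by the shell command python3 -m inch 'ROWS' [FORCE]. ROWS is a JSON list of rows, 1 to 8 of them, each written [[rx, ry, rz], [dx, dy, dz], opening]: a rotation vector rx, ry, rz in degrees, then dx, dy, dz in m, then the finger opening in mm; each row is the pose to reach, as a shift and turn from the pose commanded when the command began, along the tool's axes at that moment; what a row does not reach only later rows make up. A row lasts 1/10 s, in which the tool goes at most 50 mm and 8.59 degrees, less where a joint would pass 70% of its speed; a pose out of reach is approached as far as the arm can. The fingers move at their own pace and stop on an object; FORCE is the grip in N (left out, the last holds). Time passes only in rows, so rows that do not move let the fingers close. It prints the time, the measured TCP pose, the force, the opening and the grip force at its end. Input that does not fit is refused with a message, and nothing moves.
- ctrl.get_obs(): the state, without advancing time (a new reading comes with each control period).
- eyes.get_image(name): name is "scene" or "top" or "wrist"; returns the picture (384x512x3 uint8, red, green, blue); there is no depth.
- eyes.camera_model(name): a dict with "intrinsics" (3x3 intrinsics, pixels), "pose" (4x4, takes a point from camera to world coordinates). Camera axes: x right, y up, looking along -z (the intrinsics and any distortion apply to the point x, -y, -z); pixel columns grow to the right and rows downward; lengths in mm; the calibration is good to about 2 mm. A picture is of the moment at which its call begins: read the wrist's pose just before it. camera_model takes no time and is no camera call; for the wrist camera it gives the pose at the moment of the call.
- ctrl.sign_off(): hands the job in; it is judged then, once.
The state is a dict: "t": time; "q": joint angles; "qd": joint speeds; "joint_torque": joint torques, N m; "eef_pos": TCP position; "eef_rot": TCP orientation; "ft_force": force on the tool from outside, world axes, zero at the start; "moment": the same for the moment, N m; "grip_width": finger opening in mm; "grip_force": force on a finger pad.
Only numpy, scipy, OpenCV 4.12 (cv2) and the standard library are available. Lean on these libraries where they do the work, as an engineer would, in place of code of your own. Each camera call takes 0.05 s, during which the arm holds its last target. There are 200 camera calls.

## Working session

There is one attempt and no reset: what is moved stays moved. The work goes in short steps, Python scripts to look and compute and a shell command to move; the robot and the scene stay as the last step left them, time stands still between calls to the robot, and variables do not carry over. Pictures are saved under pics/ and viewed, at most 10 in all, crops included, and the job is handed in when it is done.

```bash
ls; mkdir -p pics
python3 - <<'E'
from station import ctrl, eyes
import cv2,numpy as np
o=ctrl.get_obs();print(o)
for n in ["scene","top"]:
    im=eyes.get_image(n);cv2.imwrite(f"pics/{n}0.png",im[:,:,::-1])
    m=eyes.camera_model(n);print(n,np.round(m["intrinsics"],1),np.round(m["pose"],3),m.keys())
E
```

```text
pics
{'t': 0.0, 'q': array([74.94771608, 18.43885437, -4.01439879, 83.17523548,  1.29606737,
       78.53938604, -3.2602455 ]), 'qd': array([-0.02854565, -0.0478973 ,  0.01252972, -0.03923163, -0.08055813,
       -0.07687956, -0.12353646]), 'joint_torque': array([ 4.71169369e-04, -4.91298938e+01, -4.03821375e-01, -3.12528920e+01,
       -6.40775403e-02,  4.35592909e-02,  1.48785712e-04]), 'eef_pos': array([ 177.42699939, -624.76214964,  229.46074201]), 'eef_rot': array([-1.79891820e+02,  7.10664997e-03,  1.58609403e+01]), 'ft_force': array([ 0.31258387,  0.4342041 , -0.8066371 ]), 'moment': array([0.02407865, 0.02051709, 0.01382553]), 'grip_force': 0.0, 'grip_width': 86.96607767460773}
scene [[371.2   0.  255.5]
 [  0.  371.2 183.2]
 [  0.    0.    1. ]] [[-6.66000e-01  3.26000e-01 -6.71000e-01 -7.77430e+01]
 [-7.46000e-01 -2.77000e-01  6.06000e-01  8.58383e+02]
 [ 1.20000e-02  9.04000e-01  4.27000e-01  5.01078e+02]
 [ 0.00000e+00  0.00000e+00  0.00000e+00  1.00000e+00]] dict_keys(['intrinsics', 'pose'])
top [[358.7   0.  256.5]
 [  0.  358.7 192.3]
 [  0.    0.    1. ]] [[ 9.70000e-02  9.74000e-01 -2.06000e-01  3.86670e+02]
 [-9.95000e-01  9.50000e-02 -1.60000e-02  2.15902e+02]
 [ 4.00000e-03  2.06000e-01  9.78000e-01  9.99512e+02]
 [ 0.00000e+00  0.00000e+00  0.00000e+00  1.00000e+00]] dict_keys(['intrinsics', 'pose'])
```

View pics/top0.png

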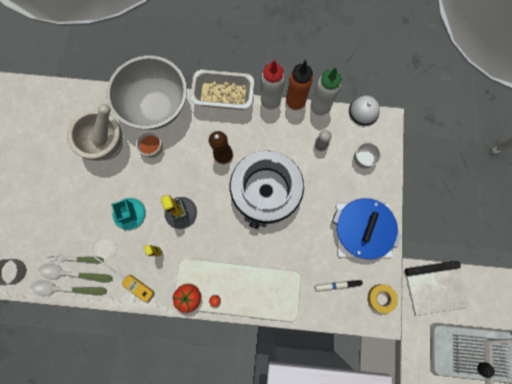

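View pics/scene0.png

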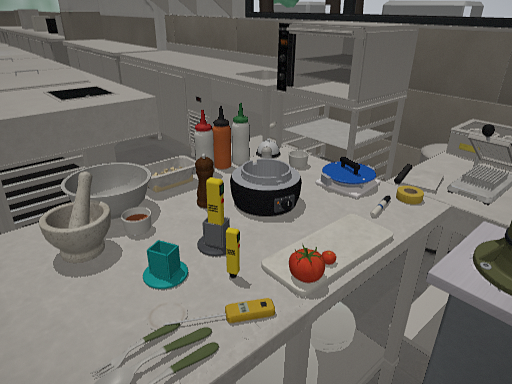

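The top view shows the warmer at about (266,187), the thermometer and holder at (175,210), the hooked lids at (367,229) with the handle running (364,240)–(376,212), and the small stick at (153,251). The scene view confirms the larger stick stands in the dark grey holder.

```bash
cat > h.py <<'E'
from station import ctrl, eyes
import cv2,numpy as np
from scipy.spatial.transform import Rotation as R
def bp(n,uv,z,m=None):
    m=m or eyes.camera_model(n);K=m["intrinsics"];P=m["pose"]
    d=np.linalg.inv(K)@[uv[0],uv[1],1];d=P[:3,:3]@(d*[1,-1,-1]);c=P[:3,3]
    return c+d*(z-c[2])/d[2]
def pj(n,p,m=None):
    m=m or eyes.camera_model(n);K=m["intrinsics"];P=m["pose"]
    c=P[:3,:3].T@(np.asarray(p,float)-P[:3,3])*[1,-1,-1];c=K@c;return c[:2]/c[2]
def tool(p,rpy=None):
    "tool-axes shift and rotvec to TCP world p / orientation"
    o=ctrl.get_obs();A=R.from_euler('xyz',o['eef_rot'],degrees=True)
    d=A.inv().apply(np.asarray(p)-o['eef_pos'])
    r=(A.inv()*R.from_euler('xyz',rpy,degrees=True)).as_rotvec(degrees=True) if rpy is not None else None
    return np.round(d,1),None if r is None else np.round(r,2)
E
python3 - <<'E'
from h import *
im=cv2.imread("pics/top0.png")
hsv=cv2.cvtColor(im,cv2.COLOR_BGR2HSV)
b=cv2.inRange(hsv,(105,150,80),(130,255,255));cs,_=cv2.findContours(b,cv2.RETR_EXTERNAL,cv2.CHAIN_APPROX_NONE)
c=max(cs,key=cv2.contourArea);e=cv2.fitEllipse(cv2.convexHull(c));print("blue",e,bp("top",e[0],12+18+22))
for n,uv,z in[("spot",(266,190),10),("collar",(267,184),105),("sticktop",(170,204),168),("base",(180,213),5),("h1",(364,241),80),("h2",(376,213),80),("mill",(223,156),0)]:print(n,np.round(bp("top",uv,z),1))
t=[im[137:237,215:315],im[170:270,130:230],im[180:280,315:415]]
t=[cv2.resize(x,(400,400),interpolation=cv2.INTER_CUBIC) for x in t]
s=cv2.imread("pics/scene0.png");t.append(cv2.resize(s[150:280,180:310],(400,400),interpolation=cv2.INTER_CUBIC))
o=np.vstack([np.hstack(t[:2]),np.hstack(t[2:])]);cv2.imwrite("pics/m.png",cv2.resize(o,(600,600)))
E
```

```text
blue ((366.7827453613281, 228.4849395751953), (57.82957458496094, 61.41096115112305), 135.50442504882812) [516.95273355 -68.51739669  52.        ]
spot [603.9 206.   10. ]
collar [599.  205.9 105. ]
sticktop [513.7 429.1 168. ]
base [516.  439.4   5. ]
h1 [480.4 -54.1  80. ]
h2 [555.6 -82.6  80. ]
mill [694.7 339.7   0. ]
```

View pics/m.png

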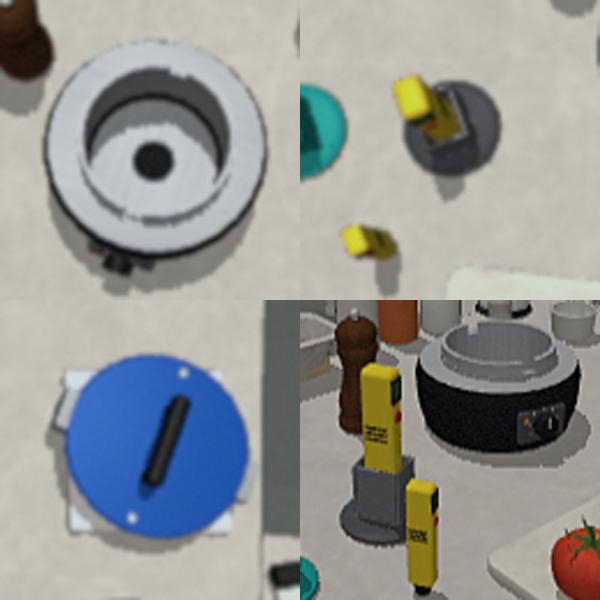

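The mosaic shows the warmer's notches at top-image pixels (259,208) and (276,161), its dial on the lower side, the holder base at (181,213), and the handle as before. Next I'll move over the lid and check the wrist camera.

Run:
```python
from h import *
print(tool((470,-100,330)))
m=eyes.camera_model("wrist");o=ctrl.get_obs();A=R.from_euler('xyz',o['eef_rot'],degrees=True)
print(np.round(m["intrinsics"],1),np.round(A.inv().apply(m["pose"][:3,3]-o['eef_pos']),1),np.round((A.inv().as_matrix()@m["pose"][:3,:3]),2))
```

```text
(array([ 424.8, -425. ,  -99.7]), None)
[[291.5   0.  259.6]
 [  0.  291.5 192.1]
 [  0.    0.    1. ]] [  85.5    1.  -152.9] [[-0.    0.95  0.31]
 [ 1.    0.   -0.  ]
 [-0.    0.31 -0.95]]
```

The rows are not in the units I measure in: shifts go in m. I convert before sending: -50 mm is -0.05, -265 mm is -0.265.

```bash
python3 -m inch '[[[0, 0, 0], [0.027, -0.027, -0.02], 87], [[0, 0, 0], [0.06, -0.06, -0.05], 87], [[0, 0, 0], [0.093, -0.093, -0.08], 87], [[0, 0, 0], [0.126, -0.126, -0.1], 87], [[0, 0, 0], [0.16, -0.16, -0.1], 87], [[0, 0, 0], [0.195, -0.195, -0.1], 87], [[0, 0, 0], [0.23, -0.23, -0.1], 87], [[0, 0, 0], [0.265, -0.265, -0.1], 87]]' 10
python3 -m inch '[[[0, 0, 0], [0.035, -0.035, 0], 87], [[0, 0, 0], [0.07, -0.07, 0], 87], [[0, 0, 0], [0.105, -0.105, 0], 87], [[0, 0, 0], [0.13, -0.13, 0], 87], [[0, 0, 0], [0.15, -0.15, 0], 87], [[0, 0, 0], [0.16, -0.16, 0], 87], [[0, 0, 0], [0.16, -0.16, 0], 87], [[0, 0, 0], [0.16, -0.16, 0], 87]]'
python3 - <<'E'
from h import *
import pickle
o=ctrl.get_obs();m=eyes.camera_model("wrist");im=eyes.get_image("wrist")
cv2.imwrite("pics/w1.png",im[:,:,::-1]);pickle.dump(m,open("w1.pkl","wb"));print(o['eef_pos'],o['eef_rot'],o['ft_force'])
E
```

```text
t: 0.9
eef_pos: [357.1, -302.2, 330.4]
eef_rot: [180.0, 0.0, 15.9]
ft_force: [1.8, 0.2, 0.6]
grip_width: 87.0
grip_force: 0.0
t: 1.7
eef_pos: [466.3, -107.3, 330.2]
eef_rot: [180.0, 0.1, 15.8]
ft_force: [0.0, -0.7, 0.3]
grip_width: 87.1
grip_force: 0.0
[ 466.28647538 -107.3374113   330.19501457] [1.79991381e+02 5.93313097e-02 1.58484074e+01] [ 0.02363736 -0.65485952  0.28969998]
```

View pics/w1.png

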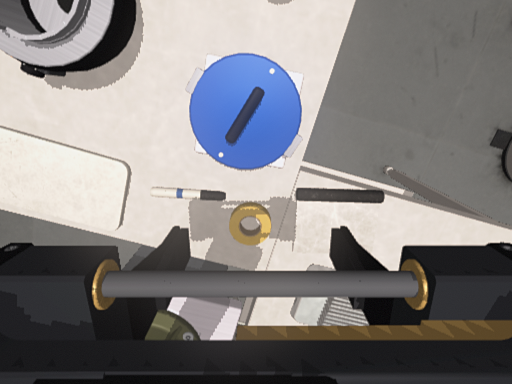

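The wrist view shows the blue plate centred at (246,111) and the handle running from (231,138) to (260,92). The tape ring and marker are clear of it. I'll measure these by segmentation, then go to the holder.

Run:
```python
from h import *
import pickle
def lid(n,f,m):
    im=cv2.imread(f);hsv=cv2.cvtColor(im,cv2.COLOR_BGR2HSV)
    b=cv2.inRange(hsv,(105,150,60),(130,255,255));cs,_=cv2.findContours(b,cv2.RETR_EXTERNAL,cv2.CHAIN_APPROX_NONE)
    c=cv2.convexHull(max(cs,key=cv2.contourArea));e=cv2.fitEllipse(c)
    print(n,"blue",np.round(bp(n,e[0],44,m),1),"diam",[np.round(np.ptp([bp(n,p[0],44,m)[k] for p in c]),1) for k in (0,1)])
    mk=np.zeros(b.shape,np.uint8);cv2.fillPoly(mk,[c],255);mk=cv2.erode(mk,np.ones((7,7)))
    k=mk&cv2.inRange(im.max(2),0,70)
    cs,_=cv2.findContours(k,cv2.RETR_EXTERNAL,cv2.CHAIN_APPROX_NONE);c=max(cs,key=cv2.contourArea)
    pts=np.array([bp(n,p[0],76,m)[:2] for p in c],np.float32);r=cv2.minAreaRect(pts);bx=cv2.boxPoints(r)
    i=np.argmax([np.linalg.norm(bx[1]-bx[0]),np.linalg.norm(bx[2]-bx[1])]);d=bx[i+1]-bx[i]
    print("handle",r,"dir",np.degrees(np.arctan2(d[1],d[0])))
lid("wrist","pics/w1.png",pickle.load(open("w1.pkl","rb")))
lid("top","pics/top0.png",eyes.camera_model("top"))
print(np.degrees(np.arctan2(*(bp("top",(275.7,161),105)-bp("top",(259.3,208),105))[[1,0]])), (bp("top",(275.7,161),105)+bp("top",(259.3,208),105))/2)
print(tool((490,400,370)))
```

```text
wrist blue [517.7 -79.8  44. ] diam [np.float64(144.9), np.float64(142.4)]Traceback (most recent call last):
  File "<stdin>", line 14, in <module>
  File "<stdin>", line 10, in lid
ValueError: max() iterable argument is empty
```

```bash
cat > lid.py <<'E'
from h import *
import pickle
def lid(n,f,m,zp=44,zh=76,rc=None):
    im=cv2.imread(f);hsv=cv2.cvtColor(im,cv2.COLOR_BGR2HSV)
    b=cv2.inRange(hsv,(100,120,50),(135,255,255));
    b=cv2.morphologyEx(b,cv2.MORPH_CLOSE,np.ones((5,5)))
    cs,_=cv2.findContours(b,cv2.RETR_EXTERNAL,cv2.CHAIN_APPROX_NONE)
    c=cv2.convexHull(max(cs,key=cv2.contourArea));e=cv2.fitEllipse(c)
    w=np.array([bp(n,p[0],zp,m)[:2] for p in c],np.float32)
    print(n,"blue",e,cv2.minEnclosingCircle(w))
    mk=np.zeros(b.shape,np.uint8);cv2.fillPoly(mk,[c],255);mk=cv2.erode(mk,np.ones((9,9)))
    k=mk&cv2.inRange(hsv[:,:,2],0,80)
    cs,_=cv2.findContours(k,cv2.RETR_EXTERNAL,cv2.CHAIN_APPROX_NONE);c=max(cs,key=cv2.contourArea)
    pts=np.array([bp(n,p[0],zh,m)[:2] for p in c],np.float32);r=cv2.minAreaRect(pts);bx=cv2.boxPoints(r)
    i=np.argmax([np.linalg.norm(bx[1]-bx[0]),np.linalg.norm(bx[2]-bx[1])]);d=bx[i+1]-bx[i]
    print("handle",r,"dir",np.degrees(np.arctan2(d[1],d[0])))
E
python3 - <<'E'
from lid import *
lid("top","pics/top0.png",eyes.camera_model("top"))
lid("wrist","pics/w1.png",pickle.load(open("w1.pkl","rb")))
print(np.degrees(np.arctan2(*(bp("top",(275.7,161),105)-bp("top",(259.3,208),105))[[1,0]])), (bp("top",(275.7,161),105)+bp("top",(259.3,208),105))/2)
print(tool((490,400,370)))
E
```

```text
top blue ((366.8482971191406, 228.5100555419922), (58.425289154052734, 62.02497863769531), 136.27117919921875) ((519.3449096679688, -70.96489715576172), 80.86540985107422)
handle ((518.8281860351562, -68.97892761230469), (17.065006256103516, 83.51871490478516), 73.2177505493164) dir -16.782251
wrist blue ((245.1209259033203, 110.75166320800781), (110.49616241455078, 115.05008697509766), 171.385009765625) ((522.230224609375, -70.96985626220703), 80.9757080078125)
handle ((521.8814086914062, -70.89633178710938), (13.765165328979492, 80.52838897705078), 73.16535949707031) dir -16.834648
-13.540504648579567 [598.68350419 204.26670149 105.        ]
(array([ 160.9, -482.4,  -40. ]), None)
```

Scaled: 166 mm is 0.166, -40 mm is -0.04.

```bash
python3 -m inch '[[[0, 0, 0], [0.02, -0.03, -0.01], 87], [[0, 0, 0], [0.046, -0.066, -0.03], 87], [[0, 0, 0], [0.072, -0.104, -0.04], 87], [[0, 0, 0], [0.098, -0.142, -0.04], 87], [[0, 0, 0], [0.124, -0.18, -0.04], 87], [[0, 0, 0], [0.148, -0.215, -0.04], 87], [[0, 0, 0], [0.162, -0.235, -0.04], 87], [[0, 0, 0], [0.166, -0.241, -0.04], 87]]'
cat > snap.py <<'E'
from h import *
import pickle,sys
o=ctrl.get_obs();m=eyes.camera_model("wrist");im=eyes.get_image("wrist");f=sys.argv[1]
cv2.imwrite(f"pics/{f}.png",im[:,:,::-1]);pickle.dump(m,open(f+".pkl","wb"));print(o['t'],o['eef_pos'],o['eef_rot'],np.abs(o['qd']).max())
E
python3 -m inch '[[[0, 0, 0], [0, 0, 0], 87], [[0, 0, 0], [0, 0, 0], 87], [[0, 0, 0], [0, 0, 0], 87]]' ; python3 snap.py wk
python3 -m inch '[[[0, 0, 0], [0, -0.035, 0], 87], [[0, 0, 0], [0, -0.075, 0], 87], [[0, 0, 0], [0, -0.115, 0], 87], [[0, 0, 0], [0, -0.155, 0], 87], [[0, 0, 0], [0, -0.195, 0], 87], [[0, 0, 0], [0.005, -0.225, 0], 87], [[0, 0, 0], [0.005, -0.238, 0], 87], [[0, 0, 0], [0.005, -0.238, 0], 87]]'
python3 -m inch '[[[0, 0, 0], [0, 0, 0], 87], [[0, 0, 0], [0, 0, 0], 87], [[0, 0, 0], [0, 0, 0], 87]]' ; python3 snap.py wh
python3 -c "
import cv2,numpy as np
a=cv2.imread('pics/wk.png')[:290];b=cv2.imread('pics/wh.png')[:290]
cv2.imwrite('pics/kh.png',np.vstack([a,b]))"
```

```text
t: 2.55
eef_pos: [560.7, 172.2, 369.7]
eef_rot: [-179.9, 0.1, 16.0]
ft_force: [-0.2, 0.4, -0.3]
grip_width: 86.6
grip_force: 0.0
t: 2.85
eef_pos: [560.9, 168.1, 370.6]
eef_rot: [179.9, 0.0, 15.7]
ft_force: [-0.2, 0.0, 0.8]
grip_width: 86.9
grip_force: 0.0
2.85 [560.88006416 168.0633017  370.64211455] [1.79905236e+02 4.44127551e-03 1.56523643e+01] 0.43877144272689633
t: 3.7
eef_pos: [499.4, 401.7, 370.4]
eef_rot: [-180.0, 0.0, 16.0]
ft_force: [1.0, -0.1, 0.8]
grip_width: 87.1
grip_force: 0.0
t: 4.0
eef_pos: [501.6, 398.9, 370.7]
eef_rot: [179.9, -0.0, 15.7]
ft_force: [0.3, 0.3, -0.2]
grip_width: 86.8
grip_force: 0.0
4.0 [501.5895709  398.92321982 370.66733508] [ 1.79938505e+02 -2.90619547e-02  1.56745489e+01] 0.375496522177204
```

View pics/kh.png

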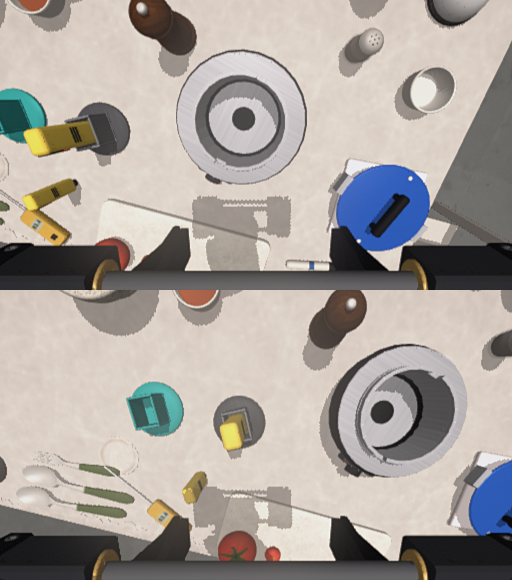

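The upper half shows the warmer centred at about (242,117). The lower half shows the stick top at (232,144) in wrist-image coordinates, leaning over the sleeve, with the base at (240,132). I'll zoom in on both.

```bash
python3 -c "
import cv2,numpy as np
a=cv2.imread('pics/wk.png')[45:195,165:315];b=cv2.imread('pics/wh.png')[100:175,200:275]
cv2.imwrite('pics/z.png',np.hstack([cv2.resize(a,(400,400),interpolation=2),cv2.resize(b,(400,400),interpolation=2)]))"
```

```text
(no output)
```

View pics/z.png

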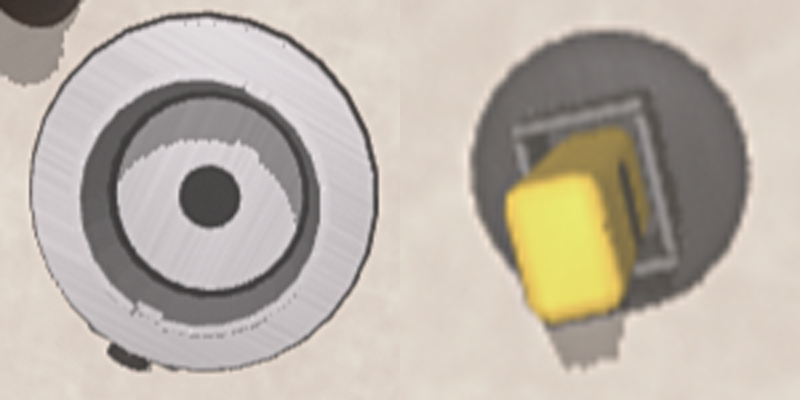

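The zoom gives the spot at (243.6,118.7) and the notches at (219.4,160.9) and (259.9,77.6). The sleeve mouth corners are (221.6,124.4), (245.6,118.4) and (251.9,149.1), and the stick's top face is centred at (232.1,146.1).

Run:
```python
from lid import *
mk=pickle.load(open("wk.pkl","rb"));mh=pickle.load(open("wh.pkl","rb"))
k=lambda u,v:(u/2.6667+165,v/2.6667+45)
h=lambda u,v:((u-400)/5.333+200,v/5.333+100)
W=lambda uv,z,m:np.round(bp("wrist",uv,z,m)[:2],1)
an=lambda d:round(np.degrees(np.arctan2(d[1],d[0])),1)
print("spot",W(k(209.5,196.5),10,mk))
a,b=W(k(145,309),100,mk),W(k(253,87),100,mk);print("notch",a,b,(a+b)/2,an(b-a),np.linalg.norm(b-a))
im=cv2.imread("pics/wk.png")
d=W(k(130,357),75,mk);print("dial",d)
# deck outline circle
c=np.array([k(30,185),k(200,13),k(377,190),k(215,370)])
print("deck",cv2.minEnclosingCircle(np.array([W(p,85,mk) for p in c],np.float32)))
c1,c2,c3=[W(h(*p),68,mh) for p in((515,130),(643,98),(677,262))]
print("sleeve",(c1+c3)/2,an(c2-c1),np.linalg.norm(c2-c1),an(c2-c3),np.linalg.norm(c3-c2))
print("base",W(h(609,170),8,mh))
t=[W(h(*p),168,mh) for p in((508,190),(598,172),(635,300),(540,322))]
print("stick",np.mean(t,0),an(t[1]-t[2]),an(t[0]-t[3]),np.linalg.norm(t[1]-t[2]),np.linalg.norm(t[1]-t[0]))
# spot/top
print("base top",bp("top",(180.7,212.7),8)[:2])
for f,m in(("wk",mk),("w1",0)):
    if m: lid("wrist",f"pics/{f}.png",m)
```

```text
spot [604.8 206.8]
notch [543.5 223. ] [669.8 196.3] [606.65 209.65] -11.9 129.09136299536073
dial [506.8 226.8]
deck ((605.8892211914062, 206.3465118408203), 95.18917083740234)
sleeve [520.75 439.  ] -60.7 37.83186487605389 26.9 47.763165724227264
base [521.9 439.7]
stick [522.025 438.125] 30.6 27.1 30.21853735705948 20.84034548657964
base top [516.62224464 436.88869941]
wrist blue ((382.4412841796875, 207.54302978515625), (82.02943420410156, 96.08415985107422), 59.72358703613281) ((521.990478515625, -69.69316101074219), 81.76903533935547)
handle ((524.503173828125, -63.32964324951172), (29.100059509277344, 81.31153869628906), 72.73324584960938) dir -17.266745
```

```bash
python3 -m inch '[[[0, 0, -6], [0.01, -0.011, 0.01], 70], [[0, 0, -12.4], [0.02, -0.022, 0.04], 70], [[0, 0, -12.4], [0.03, -0.033, 0.08], 70], [[0, 0, -12.4], [0.03, -0.033, 0.12], 70], [[0, 0, -12.4], [0.03, -0.033, 0.15], 70], [[0, 0, -12.4], [0.03, -0.033, 0.16], 70], [[0, 0, -12.4], [0.03, -0.033, 0.16], 70], [[0, 0, -12.4], [0.03, -0.033, 0.16], 70]]'
python3 snap.py wh2
python3 - <<'E'
from h import *
print(tool((521.5,438.7,116),(180,0,28)))
a=cv2.imread('pics/wh2.png');cv2.imwrite('pics/wh2c.png',a)
E
```

```text
t: 4.85
eef_pos: [520.9, 441.2, 212.4]
eef_rot: [-180.0, -0.1, 28.2]
ft_force: [0.2, 1.1, -0.1]
grip_width: 70.3
grip_force: 0.0
4.85 [520.90823943 441.15514192 212.43977184] [-1.79962503e+02 -1.36514934e-01  2.82184758e+01] 1.001337441270078
(array([-1.1,  2.8, 96.9]), array([-0.05, -0.19,  0.23]))
```

View pics/wh2.png

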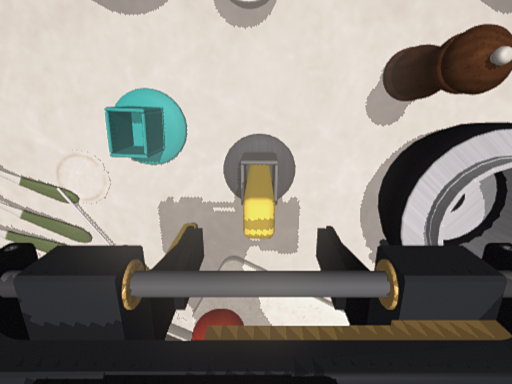

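The stick's top is at (259,218), centred between the fingers and square to them. I'll descend, grip and lift.

Scaled: 96 mm is 0.096, 1 mm is 0.001.

```bash
python3 -m inch '[[[0, 0, 0], [0, 0.001, 0.025], 70], [[0, 0, 0], [0, 0.001, 0.055], 70], [[0, 0, 0], [0, 0.001, 0.08], 70], [[0, 0, 0], [0, 0.001, 0.092], 70], [[0, 0, 0], [0, 0.001, 0.096], 70], [[0, 0, 0], [0, 0.001, 0.096], 70], [[0, 0, 0], [0, 0.001, 0.096], 60], [[0, 0, 0], [0, 0.001, 0.096], 40]]' 20
python3 -m inch '[[[0, 0, 0], [0, 0, 0], 10], [[0, 0, 0], [0, 0, 0], 10], [[0, 0, 0], [0, 0, 0], 10], [[0, 0, 0], [0, 0, 0], 10], [[0, 0, 0], [0, 0, 0], 10], [[0, 0, 0], [0, 0, 0], 10], [[0, 0, 0], [0, 0, 0], 10]]' 20
```

```text
t: 5.7
eef_pos: [521.2, 440.6, 116.1]
eef_rot: [-180.0, -0.1, 28.3]
ft_force: [0.0, 0.2, -0.1]
grip_width: 60.8
grip_force: 0.0
t: 6.4
eef_pos: [520.6, 439.8, 114.4]
eef_rot: [180.0, 0.0, 28.3]
ft_force: [-0.1, -0.3, -0.7]
grip_width: 23.3
grip_force: 20.0
```

Scaled: -80 mm is -0.08, 60 mm is 0.06.

```bash
python3 -m inch '[[[0, 0, 0], [0, 0, -0.008], 10], [[0, 0, 0], [0, 0, -0.025], 10], [[0, 0, 0], [0, 0, -0.05], 10], [[0, 0, 0], [0, 0, -0.08], 10], [[0, 0, 0], [0, 0, -0.11], 10], [[0, 0, 0], [-0.004, 0.025, -0.13], 10], [[0, 0, 0], [-0.009, 0.06, -0.137], 10], [[0, 0, 0], [-0.014, 0.095, -0.137], 10]]'
python3 -m inch '[[[0, 0, 0], [-0.005, 0.035, 0], 10], [[0, 0, 0], [-0.01, 0.07, 0], 10], [[0, 0, 0], [-0.015, 0.1, 0], 10], [[0, 0, 0], [-0.018, 0.125, 0], 10], [[0, 0, 0], [-0.02, 0.142, 0], 10], [[0, 0, 0], [-0.022, 0.15, 0], 10], [[0, 0, 0], [-0.022, 0.15, 0], 10], [[0, 0, 0], [-0.022, 0.15, 0], 10]]'
python3 snap.py ws
python3 - <<'E'
from h import *
print(tool((605,206.5,250)))
im=eyes.get_image("scene");a=cv2.imread("pics/ws.png")
cv2.imwrite("pics/ws2.png",np.vstack([im[:,:,::-1][100:300],a[50:300]]))
E
```

```text
t: 7.2
eef_pos: [553.7, 350.3, 255.2]
eef_rot: [-180.0, -0.3, 28.4]
ft_force: [-0.0, -0.4, -0.5]
grip_width: 24.1
grip_force: 20.0
t: 8.0
eef_pos: [604.1, 208.9, 251.9]
eef_rot: [-179.9, -0.0, 28.4]
ft_force: [0.1, 0.8, -0.6]
grip_width: 23.9
grip_force: 20.0
8.0 [604.13213127 208.85870539 251.88959707] [-1.79940555e+02 -2.39557740e-02  2.83836473e+01] 0.6863810327740665
(array([-0.4,  2.9,  1.8]), None)
```

View pics/ws2.png

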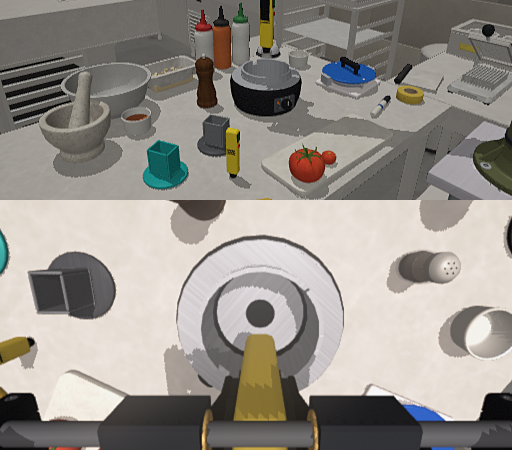

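Spot at (259.5,163), directly under the stick axis. I'll hold, then return.

```bash
python3 -m inch '[[[0, 0, 0], [0, 0, 0], 10], [[0, 0, 0], [0, 0, 0], 10], [[0, 0, 0], [0, 0, 0], 10], [[0, 0, 0], [0, 0, 0], 10], [[0, 0, 0], [0, 0, 0], 10], [[0, 0, 0], [0, 0, 0], 10], [[0, 0, 0], [0, 0, 0], 10], [[0, 0, 0], [0, 0, 0], 10]]'
python3 -m inch '[[[0, 0, 0], [0, 0, 0], 10], [[0, 0, 0], [0, 0, 0], 10], [[0, 0, 0], [0, 0, 0], 10], [[0, 0, 0], [0, 0, 0], 10], [[0, 0, 0], [0, 0, 0], 10], [[0, 0, 0], [0, 0, 0], 10]]'
python3 - <<'E'
from lid import *
m=pickle.load(open("ws.pkl","rb"));print("spot",bp("wrist",(259.5,163),10,m))
im=cv2.imread("pics/ws.png");k=cv2.inRange(cv2.cvtColor(im,cv2.COLOR_BGR2GRAY)[140:190,235:285],0,90)
n,l,s,c=cv2.connectedComponentsWithStats(k)
for i in range(1,n): print(s[i],c[i]+[235,140],bp("wrist",c[i]+[235,140],10,m))
E
python3 -m inch '[[[0, 0, 0], [0.005, -0.035, 0], 10], [[0, 0, 0], [0.01, -0.07, 0], 10], [[0, 0, 0], [0.015, -0.105, 0], 10], [[0, 0, 0], [0.021, -0.14, 0], 10], [[0, 0, 0], [0.026, -0.175, 0], 10], [[0, 0, 0], [0.031, -0.21, 0], 10], [[0, 0, 0], [0.035, -0.235, 0], 10], [[0, 0, 0], [0.036, -0.245, 0], 10]]'
python3 -m inch '[[[0, 0, 0], [0, 0, 0], 10], [[0, 0, 0], [0, 0, 0], 10], [[0, 0, 0], [0, 0, 0], 10], [[0, 0, 0], [0, 0, 0.03], 10], [[0, 0, 0], [0, 0, 0.05], 10], [[0, 0, 0], [0, 0, 0.06], 10], [[0, 0, 0], [0, 0, 0.062], 10], [[0, 0, 0], [0, 0, 0.062], 10]]'
python3 snap.py wr
```

```text
t: 8.9
eef_pos: [604.9, 207.0, 251.5]
eef_rot: [180.0, 0.0, 28.3]
ft_force: [-1.0, 0.6, -1.2]
grip_width: 23.5
grip_force: 20.0
t: 9.5
eef_pos: [604.9, 207.0, 251.5]
eef_rot: [180.0, 0.0, 28.3]
ft_force: [-1.0, 0.0, -1.3]
grip_width: 24.0
grip_force: 20.0
spot [605.37921421 208.26719821  10.        ]
[ 11  10  28  27 588] [259.76530612 163.17176871] [605.34092895 207.83102612  10.        ]
t: 10.3
eef_pos: [518.0, 443.2, 251.5]
eef_rot: [-179.9, 0.0, 28.5]
ft_force: [-0.4, -0.1, -1.0]
grip_width: 24.0
grip_force: 20.0
t: 11.1
eef_pos: [521.3, 439.5, 190.0]
eef_rot: [-180.0, -0.0, 28.2]
ft_force: [-0.2, 0.5, -0.0]
grip_width: 24.2
grip_force: 20.0
11.1 [521.28329674 439.46276991 190.01404441] [-1.79999184e+02 -2.65400280e-02  2.81964313e+01] 0.9289521003702839
```

View pics/wr.png

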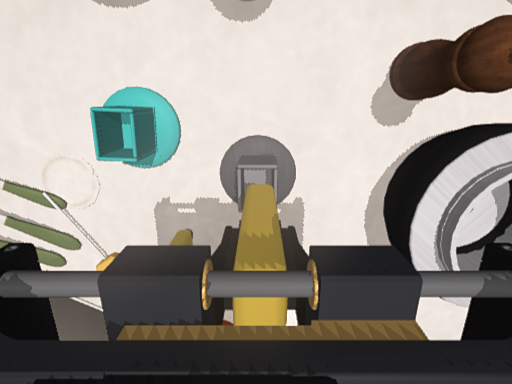

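The stick sits square over the sleeve. I'll lower it, release and back off.

```bash
python3 -m inch '[[[0, 0, 0], [0, 0, 0.012], 10], [[0, 0, 0], [0, 0, 0.028], 10], [[0, 0, 0], [0, 0, 0.044], 10], [[0, 0, 0], [0, 0, 0.058], 10], [[0, 0, 0], [0, 0, 0.068], 10], [[0, 0, 0], [0, 0, 0.073], 10], [[0, 0, 0], [0, 0, 0.074], 10], [[0, 0, 0], [0, 0, 0.074], 10]]'
python3 -m inch '[[[0, 0, 0], [0, 0, 0], 26], [[0, 0, 0], [0, 0, 0], 30], [[0, 0, 0], [0, 0, 0], 40], [[0, 0, 0], [0, 0, 0], 60], [[0, 0, 0], [0, 0, 0], 60], [[0, 0, 0], [0, 0, 0], 60]]'
python3 -m inch '[[[0, 0, 0], [0, 0, -0.015], 60], [[0, 0, 0], [0, 0, -0.035], 60], [[0, 0, 0], [0, 0, -0.065], 60], [[0, 0, 0], [0, 0, -0.1], 70], [[0, 0, 0], [0, 0, -0.14], 87], [[0, 0, 0], [0, 0, -0.18], 87], [[0, 0, 0], [0, 0, -0.2], 87], [[0, 0, 0], [0, 0, -0.2], 87]]'
python3 snap.py wr2
python3 - <<'E'
from h import *
print(tool((521.8,-70.5,330),(180,0,-16.8)))
im=eyes.get_image("scene");a=cv2.imread("pics/wr2.png")
cv2.imwrite("pics/wr3.png",np.hstack([cv2.resize(im[:,:,::-1][130:280,150:300],(400,400)),cv2.resize(a[70:270,150:350],(400,400))]))
E
```

```text
t: 11.95
eef_pos: [520.8, 440.1, 115.8]
eef_rot: [-180.0, -0.0, 28.3]
ft_force: [0.2, 0.1, -0.8]
grip_width: 23.7
grip_force: 20.0
t: 12.55
eef_pos: [520.7, 439.9, 115.6]
eef_rot: [180.0, -0.0, 28.3]
ft_force: [-0.4, 0.2, 0.6]
grip_width: 54.4
grip_force: 0.0
t: 13.35
eef_pos: [520.9, 441.6, 320.9]
eef_rot: [-179.9, -0.4, 28.3]
ft_force: [-0.5, 0.1, -0.2]
grip_width: 85.5
grip_force: 0.0
13.35 [520.92579936 441.63571788 320.91143099] [-179.86503696   -0.41371656   28.2776642 ] 4.5734539979055135
(array([-241.2,  450.8,  -13.2]), array([-0.14, -0.18, 45.08]))
```

View pics/wr3.png

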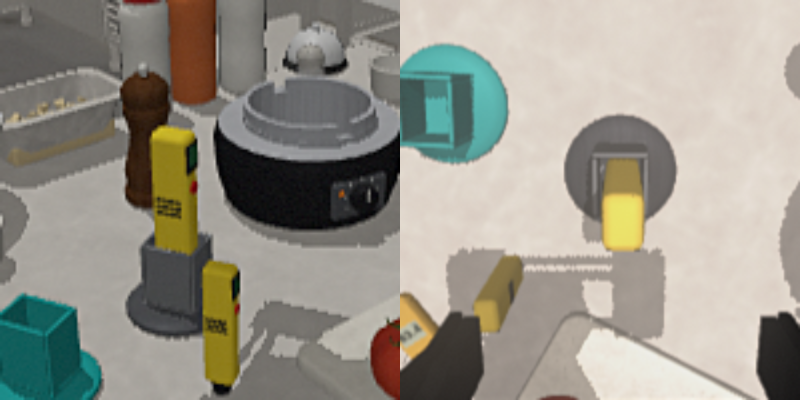

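The thermometer stands in its holder, upright and released; the bystanders are untouched. That was the tenth picture, so I'll work numerically from here, starting with the warmer's yaw from polar profiles of the collar.

Run:
```python
from lid import *
c=np.array([605.2,207.2])
def prof(n,f,m,a,z,rs):
    g=cv2.GaussianBlur(cv2.imread(f),(0,0),.6).astype(np.float32).mean(2)
    out=[]
    for t in a:
        p=[pj(n,(c[0]+r*np.cos(np.radians(t)),c[1]+r*np.sin(np.radians(t)),z),m) for r in rs]
        p=np.array(p,np.float32);out.append(cv2.remap(g,p[:,0].reshape(1,-1),p[:,1].reshape(1,-1),1).mean())
    return np.round(out).astype(int)
for n,f,m in(("wrist","wk",pickle.load(open("wk.pkl","rb"))),("wrist","ws",pickle.load(open("ws.pkl","rb"))),("top","top0",eyes.camera_model("top"))):
  for a0 in(-12,168):
    print(n,f,a0)
    for rs in((64,65.5,67),):
        print(*prof(n,f"pics/{f}.png",m,a0+np.arange(-20,21),105,rs))
```

```text
wrist wk -12
214 214 216 215 216 216 215 216 215 216 216 215 215 214 212 210 213 218 219 218 215 214 214 215 218 215 206 202 208 214 217 216 217 217 218 218 216 215 216 217 216
wrist wk 168
191 192 193 193 193 194 193 192 191 191 187 177 158 155 166 179 180 183 187 190 189 190 192 191 187 185 184 186 187 186 187 190 191 192 190 191 191 191 190 191 192
wrist ws -12
213 213 215 214 215 214 215 216 215 216 217 216 201 158 135 161 202 208 208 213 217 218 216 213 210 210 212 213 214 214 215 216 216 217 216 217 217 217 217 217 218
wrist ws 168
142 142 142 142 143 142 141 141 140 140 139 137 136 136 136 136 136 135 135 135 135 135 129 101 63 46 44 44 44 43 44 45 45 45 45 44 43 46 62 87 99
top top0 -12
191 191 192 192 191 191 191 191 191 192 193 194 196 196 197 197 197 198 198 198 198 198 199 198 197 196 195 193 193 193 193 193 194 194 194 194 193 192 192 192 192
top top0 168
191 191 190 190 190 190 191 191 192 191 191 190 189 188 189 191 193 195 197 197 197 196 196 196 196 196 196 196 196 195 194 194 194 193 193 193 193 193 193 194 194
```

Scaled: 205 mm is 0.205, -110 mm is -0.11.

```bash
python3 -m inch '[[[0, 0, 8], [-0.012, 0.022, 0], 87], [[0, 0, 16], [-0.028, 0.052, 0], 87], [[0, 0, 24], [-0.044, 0.082, 0], 87], [[0, 0, 32], [-0.06, 0.112, 0], 87], [[0, 0, 40], [-0.077, 0.144, 0], 87], [[0, 0, 45], [-0.094, 0.176, 0], 87], [[0, 0, 45], [-0.106, 0.198, 0], 87], [[0, 0, 45], [-0.11, 0.205, 0], 87]]'
python3 -m inch '[[[0, 0, 0], [0, 0, 0], 87], [[0, 0, 0], [0, 0, 0], 87]]'
python3 - <<'E'
from lid import *
print(tool((521.8,-70.5,200),(180,0,-16.8)),ctrl.get_obs()['q'])
for f in("wk","ws"):
    m=pickle.load(open(f+".pkl","rb"));im=cv2.imread(f"pics/{f}.png");g=cv2.cvtColor(im,cv2.COLOR_BGR2GRAY)
    u,v=pj("wrist",(605,207,10),m).astype(int);k=cv2.inRange(g[v-28:v+28,u-28:u+28],0,85);n,l,s,c=cv2.connectedComponentsWithStats(k)
    i=l[28,28];print(f,s[i],bp("wrist",c[i]+[u-28,v-28],10,m))
g=cv2.cvtColor(cv2.imread("pics/top0.png"),cv2.COLOR_BGR2GRAY);k=cv2.inRange(g[180:200,256:276],0,85);n,l,s,c=cv2.connectedComponentsWithStats(k)
i=l[10,10];print(s[i],bp("top",c[i]+[256,180],10))
E
```

```text
t: 14.25
eef_pos: [521.0, 202.9, 314.0]
eef_rot: [179.8, 0.1, -17.1]
ft_force: [-0.1, -0.6, 0.5]
grip_width: 87.0
grip_force: 0.0
t: 14.45
eef_pos: [520.2, 208.7, 315.0]
eef_rot: [-180.0, 0.1, -16.6]
ft_force: [-0.0, 0.3, 0.1]
grip_width: 86.9
grip_force: 0.0
(array([ 81.6, 267.1, 114.8]), array([-0.03,  0.07,  0.16])) [  18.00713597   10.05407241  -48.20610465   86.98189601    7.42135277
   86.33851472 -136.87600406]
wk [ 18  18  22  22 385] [605.1577727 207.456869   10.       ]
ws [ 15  15  27  27 579] [605.47943684 207.76545769  10.        ]
[  4   5  12  12 122] [602.83433228 206.98645848  10.        ]
```

Scaled: 48 mm is 0.048, 267 mm is 0.267.

```bash
python3 -m inch '[[[0, 0, 0], [0.012, 0.036, 0], 87], [[0, 0, 0], [0.024, 0.076, 0], 87], [[0, 0, 0], [0.036, 0.116, 0], 87], [[0, 0, 0], [0.048, 0.156, 0.005], 87], [[0, 0, 0], [0.06, 0.196, 0.02], 87], [[0, 0, 0], [0.072, 0.235, 0.05], 87], [[0, 0, 0], [0.081, 0.26, 0.085], 87], [[0, 0, 0], [0.0816, 0.267, 0.105], 87]]'
python3 -m inch '[[[0, 0, 0], [0, 0, 0.005], 87], [[0, 0, 0], [0, 0, 0.009], 87], [[0, 0, 0], [0, 0, 0.009], 87]]'
python3 snap.py wl
python3 - <<'E'
from lid import *
o=ctrl.get_obs();print(o['q'])
m=pickle.load(open("wl.pkl","rb"))
lid("wrist","pics/wl.png",m,46,76)
E
```

```text
t: 15.25
eef_pos: [521.1, -74.2, 207.2]
eef_rot: [180.0, 0.2, -16.9]
ft_force: [0.2, 0.4, 0.4]
grip_width: 86.6
grip_force: 0.0
t: 15.55
eef_pos: [522.9, -69.6, 202.2]
eef_rot: [-180.0, -0.1, -16.5]
ft_force: [-0.4, -0.4, 0.6]
grip_width: 87.1
grip_force: 0.0
15.55 [522.92901047 -69.63459988 202.22283637] [-1.79952984e+02 -5.70814581e-02 -1.65327548e+01] 0.7489177866909115
[  38.31397519    6.59323951  -35.73517571  101.69204473    4.01778557
   72.87919145 -104.97078684]
wrist blue ((260.5735168457031, 174.50650024414062), (141.57090759277344, 146.18426513671875), 90.72642517089844) ((523.7052612304688, -71.2388916015625), 80.44032287597656)
handle ((523.14208984375, -71.33407592773438), (14.979096412658691, 82.6471176147461), 72.12991333007812) dir -17.870073
```

```bash
python3 -m inch '[[[0, 0, 0.6], [0.0008, 0.0014, 0.03], 87], [[0, 0, 0.6], [0.0008, 0.0014, 0.065], 87], [[0, 0, 0.6], [0.0008, 0.0014, 0.095], 70], [[0, 0, 0.6], [0.0008, 0.0014, 0.12], 50], [[0, 0, 0.6], [0.0008, 0.0014, 0.134], 50], [[0, 0, 0.6], [0.0008, 0.0014, 0.139], 50], [[0, 0, 0.6], [0.0008, 0.0014, 0.14], 50], [[0, 0, 0.6], [0.0008, 0.0014, 0.14], 50]]' 40
python3 -m inch '[[[0, 0, 0], [0, 0, 0], 40], [[0, 0, 0], [0, 0, 0], 5], [[0, 0, 0], [0, 0, 0], 5], [[0, 0, 0], [0, 0, 0], 5], [[0, 0, 0], [0, 0, 0], 5], [[0, 0, 0], [0, 0, 0], 5], [[0, 0, 0], [0, 0, 0], 5]]' 40
python3 -c "
from h import *;o=ctrl.get_obs();print(o['ft_force'],o['moment'],o['eef_pos'],o['eef_rot'])"
```

```text
t: 16.4
eef_pos: [523.5, -73.5, 62.8]
eef_rot: [-180.0, -0.1, -17.3]
ft_force: [-0.2, 0.3, -0.7]
grip_width: 51.9
grip_force: 0.0
t: 17.1
eef_pos: [522.6, -73.1, 61.7]
eef_rot: [-180.0, -0.0, -17.3]
ft_force: [0.3, 2.3, 2.1]
grip_width: 15.9
grip_force: 40.0
[0.26932188 2.27155978 2.08005529] [ 0.31582828 -0.01307376 -0.01114661] [522.64685511 -73.12964177  61.68590798] [-1.79975286e+02 -1.74332458e-02 -1.73259935e+01]
```

The rows are not in the units I measure in: shifts go in m. I convert before sending: -20 mm is -0.02, -120 mm is -0.12.

```bash
python3 -m inch '[[[0, 0, 0], [0, 0, -0.003], 5], [[0, 0, 0], [0, 0, -0.006], 5], [[0, 0, 0], [0, 0, -0.01], 5], [[0, 0, 0], [0, 0, -0.02], 5], [[0, 0, 0], [0, 0, -0.04], 5], [[0, 0, 0], [0, 0, -0.065], 5], [[0, 0, 0], [0, 0, -0.09], 5], [[0, 0, 0], [0, 0, -0.12], 5]]'
python3 -m inch '[[[0, 0, 0], [0, 0, -0.018], 5], [[0, 0, 0], [0, 0, -0.028], 5], [[0, 0, 0], [0, 0, -0.033], 5], [[0, 0, 0], [0, 0, -0.033], 5], [[0, 0, 0], [0, 0, -0.033], 5], [[0, 0, 0], [0, 0, -0.033], 5]]'
python3 snap.py wc
python3 - <<'E'
from lid import *
o=ctrl.get_obs();print(o['ft_force'],o['moment'],o['q'])
m=pickle.load(open("wc.pkl","rb"));z=o['eef_pos'][2]+9.3
lid("wrist","pics/wc.png",m,z-25,z+5)
print(tool((605.3,207.5,214),(180,0,-11.8)))
E
```

```text
t: 17.9
eef_pos: [521.6, -73.5, 182.4]
eef_rot: [180.0, 0.1, -17.3]
ft_force: [0.0, -0.1, -4.1]
grip_width: 15.5
grip_force: 40.0
t: 18.5
eef_pos: [521.7, -73.5, 213.3]
eef_rot: [180.0, 0.1, -17.3]
ft_force: [-0.2, -0.2, -3.3]
grip_width: 16.0
grip_force: 40.0
18.5 [521.70337816 -73.45387644 213.3372879 ] [ 1.79993989e+02  1.24981423e-01 -1.73367190e+01] 0.15578810917643918
[ 0.65115455  0.07022665 -4.08852635] [ 5.25688749e-02 -7.04044329e-06 -4.17219588e-02] [  38.75784841    6.21807873  -35.70232855  100.77738965    3.74143931
   74.30843939 -105.14016397]
wrist blue ((260.4433898925781, 195.99220275878906), (170.5995330810547, 252.54588317871094), 90.51203155517578) ((528.03466796875, -75.86266326904297), 78.92823791503906)
handle ((548.23583984375, -81.9468994140625), (35.53634262084961, 33.76703643798828), 72.59723663330078) dir 72.59728
(array([  -4. , -293.1,   -0.5]), array([-0.  ,  0.11, -5.54]))
```

```bash
cat > rim.py <<'E'
from lid import *
from scipy.optimize import least_squares
def rim(f,tcp,rot,zr,R0=83,lo=0):
    m=pickle.load(open(f+".pkl","rb"));hsv=cv2.cvtColor(cv2.imread(f"pics/{f}.png"),cv2.COLOR_BGR2HSV)
    b=cv2.inRange(hsv,(100,120,50),(135,255,255));b=cv2.morphologyEx(b,cv2.MORPH_CLOSE,np.ones((5,5)))
    cs,_=cv2.findContours(b,cv2.RETR_EXTERNAL,cv2.CHAIN_APPROX_NONE);c=cv2.convexHull(max(cs,key=cv2.contourArea))[:,0]
    A=R.from_euler('xyz',rot,degrees=True)
    w=np.array([A.inv().apply(bp("wrist",p,zr,m)-tcp)[:2] for p in c if 3<p[0]<508 and p[1]>3])
    w=w[w[:,0]>lo]
    s=least_squares(lambda q:np.hypot(*(w-q[:2]).T)-R0,[0,0],loss="soft_l1");print(f,"centre in tool",s.x,"n",len(w),"rms",np.sqrt(np.mean(s.fun**2)))
    s=least_squares(lambda q:np.hypot(*(w-q[:2]).T)-q[2],[0,0,83]);print("  free",s.x)
E
python3 - <<'E'
from rim import *
for zr in(34,38,42):
  rim("wl",(522.93,-69.63,202.2),(180,0,-16.53),zr)
for zr in(34,38,42):
  rim("wc",(521.7,-73.45,213.3),(180,0,-17.33),zr+213.3+9.3-71)
E
```

```text
wl centre in tool [-1.89390585  1.3850122 ] n 25 rms 0.26258664790848674
  free [-2.64336253  1.3633227  83.59015998]
wl centre in tool [-2.11414489  1.32741678] n 25 rms 0.22287007823420896
  free [-1.54365459  1.34908503 82.54896349]
wl centre in tool [-2.30315619  1.26308951] n 25 rms 0.5357604526290908
  free [-0.44394688  1.33484739 81.50776716]
wc centre in tool [-2.04653918  0.36200822] n 32 rms 0.8898318171648019
  free [-5.08027758  0.41419886 85.53492618]
wc centre in tool [-2.27363087  0.40728058] n 32 rms 0.2515507355268697
  free [-3.05754988  0.40654839 83.63822462]
wc centre in tool [-2.56636688  0.31738031] n 33 rms 0.5941134145713818
  free [-0.73530856  0.32976454 81.49756833]
```

Scaled: -1 mm is -0.001, -200 mm is -0.2.

```bash
python3 -m inch '[[[0, 0, -1], [0, -0.01, 0], 5], [[0, 0, -2], [0, -0.028, 0], 5], [[0, 0, -3], [0, -0.052, 0], 5], [[0, 0, -4], [0, -0.08, 0], 5], [[0, 0, -5], [0, -0.11, 0], 5], [[0, 0, -5.5], [0, -0.14, 0], 5], [[0, 0, -5.5], [0, -0.17, 0], 5], [[0, 0, -5.5], [-0.001, -0.2, 0], 5]]'
python3 -m inch '[[[0, 0, 0], [0, -0.028, 0], 5], [[0, 0, 0], [0, -0.05, 0], 5], [[0, 0, 0], [0, -0.068, 0], 5], [[0, 0, 0], [0, -0.08, 0], 5], [[0, 0, 0], [0, -0.086, 0], 5], [[0, 0, 0], [0, -0.088, 0], 5], [[0, 0, 0], [0, -0.088, 0], 5], [[0, 0, 0], [0, -0.088, 0], 5]]'
python3 -m inch '[[[0, 0, 0], [0, 0, 0], 5], [[0, 0, 0], [0, 0, 0], 5], [[0, 0, 0], [0, 0, 0], 5], [[0, 0, 0], [0, 0, 0], 5]]'
python3 snap.py wd
python3 - <<'E'
from h import *
o=ctrl.get_obs();print(o['q'],o['ft_force'],tool((606.7,207.3,165),(180,0,-11.8)))
E
```

```text
t: 19.35
eef_pos: [581.2, 121.0, 214.5]
eef_rot: [-179.9, 0.0, -11.7]
ft_force: [1.2, -0.2, -3.5]
grip_width: 15.5
grip_force: 40.0
t: 20.15
eef_pos: [599.3, 202.6, 214.5]
eef_rot: [179.9, -0.0, -11.9]
ft_force: [0.4, 0.0, -3.2]
grip_width: 15.7
grip_force: 40.0
t: 20.55
eef_pos: [599.1, 203.6, 214.6]
eef_rot: [180.0, -0.0, -11.9]
ft_force: [-0.7, -0.4, -3.9]
grip_width: 15.9
grip_force: 40.0
20.55 [599.14316445 203.6127795  214.56179841] [ 1.79992240e+02 -4.79753305e-03 -1.18569364e+01] 0.21790421740482083
[  12.69134195   22.13382322  -43.749287     85.84534521   15.44671133
   78.21387561 -133.95442742] [-0.58697146  0.13045247 -3.92871267] (array([ 6.7, -5.1, 49.5]), array([ 0.01, -0.  , -0.05]))
```

Scaled: 28 mm is 0.028, 6.7 mm is 0.0067.

```bash
python3 -m inch '[[[0, 0, 0], [0.003, -0.002, 0], 5], [[0, 0, 0], [0.0067, -0.0051, 0.005], 5], [[0, 0, 0], [0.0067, -0.0051, 0.015], 5], [[0, 0, 0], [0.0067, -0.0051, 0.028], 5], [[0, 0, 0], [0.0067, -0.0051, 0.04], 5], [[0, 0, 0], [0.0067, -0.0051, 0.045], 5], [[0, 0, 0], [0.0067, -0.0051, 0.046], 5], [[0, 0, 0], [0.0067, -0.0051, 0.046], 5]]'
python3 -m inch '[[[0, 0, 0], [0, 0, 0], 5], [[0, 0, 0], [0, 0, 0], 5], [[0, 0, 0], [0, 0, 0], 5]]'
python3 - <<'E'
from h import *
print(ctrl.get_obs()['ft_force'],tool((606.7,207.3,145.7),(180,0,-11.8)))
E
```

```text
t: 21.4
eef_pos: [606.7, 207.5, 168.4]
eef_rot: [180.0, 0.0, -11.8]
ft_force: [0.5, -0.2, -2.5]
grip_width: 15.7
grip_force: 40.0
t: 21.7
eef_pos: [607.0, 207.5, 169.0]
eef_rot: [-180.0, -0.0, -11.8]
ft_force: [-0.1, 0.6, -3.8]
grip_width: 15.3
grip_force: 40.0
[-0.1198402   0.64526698 -3.80407215] (array([-0.2,  0.3, 23.3]), array([-0.01, -0.04, -0.04]))
```

Scaled: 10 mm is 0.01, 3 mm is 0.003.

```bash
python3 -m inch '[[[0, 0, 0], [0, 0, 0.003], 5], [[0, 0, 0], [0, 0, 0.006], 5], [[0, 0, 0], [0, 0, 0.008], 5], [[0, 0, 0], [0, 0, 0.01], 5], [[0, 0, 0], [0, 0, 0.01], 5]]'
python3 -m inch '[[[0, 0, 0], [0, 0, 0.001], 5], [[0, 0, 0], [0, 0, 0.002], 5], [[0, 0, 0], [0, 0, 0.003], 5], [[0, 0, 0], [0, 0, 0.004], 5], [[0, 0, 0], [0, 0, 0.004], 5]]'
python3 -m inch '[[[0, 0, 0], [0, 0, 0.001], 5], [[0, 0, 0], [0, 0, 0.002], 5], [[0, 0, 0], [0, 0, 0.003], 5], [[0, 0, 0], [0, 0, 0.004], 5], [[0, 0, 0], [0, 0, 0.004], 5]]'
python3 -c "
from h import *;o=ctrl.get_obs();print(o['ft_force'],o['moment'],o['eef_pos'])"
```

```text
t: 22.2
eef_pos: [606.5, 207.3, 158.0]
eef_rot: [180.0, 0.0, -11.8]
ft_force: [0.4, -0.4, -2.8]
grip_width: 15.4
grip_force: 40.0
t: 22.7
eef_pos: [606.6, 207.3, 154.3]
eef_rot: [180.0, 0.0, -11.8]
ft_force: [-0.9, -0.1, -4.0]
grip_width: 15.8
grip_force: 40.0
t: 23.2
eef_pos: [606.7, 207.4, 150.3]
eef_rot: [180.0, 0.0, -11.8]
ft_force: [-0.9, -0.4, -2.8]
grip_width: 15.6
grip_force: 40.0
[-0.88873986 -0.37243305 -2.76891798] [ 0.02784266 -0.06558981 -0.00872264] [606.65192009 207.39824886 150.34294038]
```

```bash
for i in 1; do python3 -m inch '[[[0, 0, 0], [0, 0, 0.001], 5], [[0, 0, 0], [0, 0, 0.002], 5], [[0, 0, 0], [0, 0, 0.003], 5], [[0, 0, 0], [0, 0, 0.003], 5], [[0, 0, 0], [0, 0, 0.003], 5]]'; done
python3 -m inch '[[[0, 0, 0], [0, 0, 0.001], 5], [[0, 0, 0], [0, 0, 0.002], 5], [[0, 0, 0], [0, 0, 0.003], 5], [[0, 0, 0], [0, 0, 0.003], 5], [[0, 0, 0], [0, 0, 0.003], 5]]'
python3 -m inch '[[[0, 0, 0], [0, 0, 0.0005], 5], [[0, 0, 0], [0, 0, 0.001], 5], [[0, 0, 0], [0, 0, 0.0015], 5], [[0, 0, 0], [0, 0, 0.0015], 5], [[0, 0, 0], [0, 0, 0.0015], 5]]'
python3 -m inch '[[[0, 0, 0], [0, 0, 0.0005], 5], [[0, 0, 0], [0, 0, 0.001], 5], [[0, 0, 0], [0, 0, 0.001], 5], [[0, 0, 0], [0, 0, 0.001], 5], [[0, 0, 0], [0, 0, 0.001], 5]]'
```

```text
t: 23.7
eef_pos: [606.9, 207.5, 147.8]
eef_rot: [-180.0, -0.0, -11.8]
ft_force: [0.4, -0.1, -1.3]
grip_width: 15.4
grip_force: 40.0
t: 24.2
eef_pos: [606.7, 207.3, 144.4]
eef_rot: [180.0, 0.0, -11.8]
ft_force: [0.6, 0.3, -2.2]
grip_width: 15.7
grip_force: 40.0
t: 24.7
eef_pos: [606.7, 207.4, 143.0]
eef_rot: [180.0, 0.0, -11.8]
ft_force: [0.3, -0.0, -2.2]
grip_width: 15.7
grip_force: 40.0
t: 25.2
eef_pos: [606.7, 207.4, 142.0]
eef_rot: [180.0, -0.0, -11.8]
ft_force: [-0.5, -0.1, -1.7]
grip_width: 15.5
grip_force: 40.0
```

```bash
for i in 1; do python3 -m inch '[[[0, 0, 0], [0, 0, 0.0005], 5], [[0, 0, 0], [0, 0, 0.001], 5], [[0, 0, 0], [0, 0, 0.001], 5], [[0, 0, 0], [0, 0, 0.001], 5], [[0, 0, 0], [0, 0, 0.001], 5]]'; done
python3 -m inch '[[[0, 0, 0], [0, 0, 0.0005], 5], [[0, 0, 0], [0, 0, 0.001], 5], [[0, 0, 0], [0, 0, 0.001], 5], [[0, 0, 0], [0, 0, 0.001], 5], [[0, 0, 0], [0, 0, 0.001], 5]]'
python3 -c "
from h import *
o=ctrl.get_obs();print(o['ft_force'],o['moment'],o['eef_pos'])"
```

```text
t: 25.7
eef_pos: [606.7, 207.4, 141.0]
eef_rot: [180.0, 0.0, -11.8]
ft_force: [0.7, 1.1, -1.9]
grip_width: 15.3
grip_force: 40.0
t: 26.2
eef_pos: [606.8, 207.5, 140.7]
eef_rot: [180.0, -0.0, -11.8]
ft_force: [-2.3, -2.0, 5.9]
grip_width: 15.6
grip_force: 40.0
[-2.30149088 -1.98173607  5.93229577] [-0.2825419   0.54717385  0.00067626] [606.80031965 207.45397534 140.73547328]
```

Scaled: 0.4 mm is 0.0004.

```bash
python3 -m inch '[[[0, 0, 0], [0, 0, 0.0004], 5], [[0, 0, 0], [0, 0, 0.0004], 5], [[0, 0, 0], [0, 0, 0.0004], 5], [[0, 0, 0], [0, 0, 0.0004], 5]]'
python3 -m inch '[[[0, 0, 0], [0, 0, -0.0006], 5], [[0, 0, 0], [0, 0, -0.001], 5], [[0, 0, 0], [0, 0, -0.001], 5], [[0, 0, 0], [0, 0, -0.001], 5]]'
python3 -m inch '[[[0, 0, -3], [0, 0, 0], 5], [[0, 0, -7], [0, -0.0002, 0], 5], [[0, 0, -11], [0, -0.0003, 0], 5], [[0, 0, -15], [0, -0.0004, 0], 5], [[0, 0, -18], [-0.0001, -0.0004, 0], 5], [[0, 0, -20], [-0.0001, -0.0005, 0], 5], [[0, 0, -20], [-0.0001, -0.0005, 0], 5]]'
python3 -c "
from h import *
o=ctrl.get_obs();print(o['ft_force'],o['moment'],o['q'][6])"
```

```text
t: 26.6
eef_pos: [606.8, 207.5, 140.7]
eef_rot: [180.0, -0.0, -11.8]
ft_force: [-2.8, -1.3, 7.0]
grip_width: 15.7
grip_force: 40.0
t: 27.0
eef_pos: [606.8, 207.4, 140.7]
eef_rot: [180.0, -0.0, -11.8]
ft_force: [-1.8, -0.6, 4.9]
grip_width: 15.5
grip_force: 40.0
t: 27.7
eef_pos: [607.5, 208.3, 140.8]
eef_rot: [-179.9, -0.1, 8.2]
ft_force: [0.8, 0.3, 1.7]
grip_width: 15.7
grip_force: 40.0
[0.76574785 0.33957814 1.73527894] [ 0.06118522 -0.13046622 -0.03245444] -117.38478614568174
```

Scaled: -0.5 mm is -0.0005, -0.4 mm is -0.0004.

```bash
python3 -m inch '[[[0, 0, -4], [0, 0, 0], 5], [[0, 0, -9], [0, -0.0002, 0], 5], [[0, 0, -14], [-0.0001, -0.0003, 0], 5], [[0, 0, -19], [-0.0002, -0.0004, 0], 5], [[0, 0, -23], [-0.0003, -0.0005, 0], 5], [[0, 0, -25], [-0.0003, -0.0005, 0], 5], [[0, 0, -25], [-0.0003, -0.0005, 0], 5], [[0, 0, -25], [-0.0003, -0.0005, 0], 5]]'
python3 -c "
from h import *
o=ctrl.get_obs();print(o['ft_force'],o['moment'])"
python3 -m inch '[[[0, 0, 0], [0, 0, -0.001], 5], [[0, 0, 0], [0, 0, -0.002], 5], [[0, 0, 0], [0, 0, -0.003], 5], [[0, 0, 0], [0, 0, -0.004], 5], [[0, 0, 0], [0, 0, -0.004], 5], [[0, 0, 0], [0, 0, -0.004], 5]]'
```

```text
t: 28.5
eef_pos: [606.8, 208.7, 140.8]
eef_rot: [180.0, -0.1, 33.1]
ft_force: [0.8, -0.1, 3.1]
grip_width: 15.6
grip_force: 40.0
[ 0.79305601 -0.05494034  3.13949574] [ 0.10973461 -0.24512781 -0.08175337]
t: 29.1
eef_pos: [606.3, 208.4, 144.5]
eef_rot: [180.0, 0.0, 33.2]
ft_force: [0.3, 0.4, -1.7]
grip_width: 15.7
grip_force: 40.0
```

Scaled: -1 mm is -0.001, -4 mm is -0.004.

```bash
python3 -m inch '[[[0, 0, 0], [0, 0, -0.001], 5], [[0, 0, 0], [0, 0, -0.002], 5], [[0, 0, 0], [0, 0, -0.003], 5], [[0, 0, 0], [0, 0, -0.004], 5], [[0, 0, 0], [0, 0, -0.004], 5], [[0, 0, 0], [0, 0, -0.004], 5]]'
python3 - <<'E'
from h import *
print(ctrl.get_obs()['ft_force'],ctrl.get_obs()['moment'])
E
```

```text
t: 29.7
eef_pos: [606.4, 208.4, 148.7]
eef_rot: [180.0, -0.0, 33.2]
ft_force: [0.3, -0.5, -1.2]
grip_width: 15.6
grip_force: 40.0
[ 0.26607154 -0.51071843 -1.16502032] [-0.04119674 -0.05257466 -0.01576667]
```

Still only the cover's weight, so it is free. I'll lift to about 100 mm above the service lid.

Scaled: -74 mm is -0.074, -63 mm is -0.063.

```bash
python3 -m inch '[[[0, 0, 0], [0, 0, -0.003], 5], [[0, 0, 0], [0, 0, -0.008], 5], [[0, 0, 0], [0, 0, -0.015], 5], [[0, 0, 0], [0, 0, -0.025], 5], [[0, 0, 0], [0, 0, -0.037], 5], [[0, 0, 0], [0, 0, -0.05], 5], [[0, 0, 0], [0, 0, -0.063], 5], [[0, 0, 0], [0, 0, -0.074], 5]]'
python3 -m inch '[[[0, 0, 0], [0, 0, -0.005], 5], [[0, 0, 0], [0, 0, -0.008], 5], [[0, 0, 0], [0, 0, -0.008], 5], [[0, 0, 0], [0, 0, -0.008], 5], [[0, 0, 0], [0, 0, -0.008], 5], [[0, 0, 0], [0, 0, -0.008], 5], [[0, 0, 0], [0, 0, -0.008], 5], [[0, 0, 0], [0, 0, -0.008], 5]]'
python3 - <<'E'
from h import *
im=eyes.get_image("scene");cv2.imwrite("pics/end.png",im[:,:,::-1]);a=cv2.imread("pics/scene0.png")
print(ctrl.get_obs()['ft_force'])
# stick top still in place, and steel lid on kettle: yellow mask compare at stick; collar-region colour
y=lambda i:cv2.inRange(cv2.cvtColor(i,cv2.COLOR_BGR2HSV),(22,150,120),(32,255,255))[170:260,195:230]
for i in(a,im[:,:,::-1].copy()):
    M=cv2.moments(y(i));print("stick",M['m00']/255,M['m10']/M['m00'],M['m01']/M['m00'])
    for p in((605,207,91),(605,207,112),(605,207,230)): 
        u,v=pj("scene",p).astype(int);print((u,v),i[v-1:v+2,u-1:u+2].reshape(-1,3).mean(0).round())
b=cv2.inRange(cv2.cvtColor(im,cv2.COLOR_RGB2HSV),(100,120,50),(135,255,255));xs=np.argwhere(b[:260,200:400])
print("blue box",xs.min(0)+[0,200],xs.max(0)+[0,200],"exp cover ctr",pj("scene",(605,207,208)))
E
```

```text
t: 30.5
eef_pos: [606.6, 208.7, 224.4]
eef_rot: [180.0, -0.1, 33.2]
ft_force: [-0.2, 0.4, -2.2]
grip_width: 15.8
grip_force: 40.0
t: 31.3
eef_pos: [606.3, 208.4, 230.5]
eef_rot: [-180.0, 0.0, 33.2]
ft_force: [-0.2, 0.6, -2.4]
grip_width: 15.3
grip_force: 40.0
[-0.49093047  0.05250007 -2.77450983]
stick 636.0 20.82547169811321 36.33018867924528
(np.int64(265), np.int64(171)) [102. 100. 100.]
(np.int64(265), np.int64(164)) [102. 100.  99.]
(np.int64(266), np.int64(122)) [ 95.  99. 102.]
stick 647.0 21.046367851622875 36.194744976816075
(np.int64(265), np.int64(171)) [101.  99.  98.]
(np.int64(265), np.int64(164)) [112. 109. 112.]
(np.int64(266), np.int64(122)) [12.  9.  9.]
blue box [121 236] [207 382] exp cover ctr [266.09651143 130.86367659]
```

```bash
python3 -c "
from h import *
print(ctrl.sign_off())"
```

```text
the job is handed in; nothing more can be done
None
```

The job is handed in after 31 s of the 72 s allowed, with no verdict returned: the thermometer took its reading and stands back in its holder, the service lid is seated by height and force readings, and the gripper holds the unhooked blue cover still about 108 mm above it; with my ten pictures used up, the end state was checked by numbers only and the bystanders were not re-measured.

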